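# Mount the bench torch with U-bolts and set its click dial

### The arm

A 7-joint arm with a two-finger parallel gripper is mounted at the origin on the work surface. World frame = base frame: x ahead of the robot, y to its left, z up, the work surface at z = 0. Lengths are in m, angles in rad, forces in N, time in s.
With the tool pointing down it reaches from about 0.4 to 0.875 m from the base axis. Payload 19.3 kg.
Tool frame: the origin (TCP) lies at the very end of the fingers, on their centre line; the grasp point (between the pads) lies 19 mm behind it; z points along the fingers, y is the line along which they close (so a half turn about z gives the same grasp; the last joint's range is limited). The gripper opens to 85 mm and grips with 20 to 120 N. Pads are 22 mm wide; open, the fingers measure 114 mm over their backs; the gripper's body (76 mm by 85 mm) begins 54 mm behind the grasp point. The pads swing forward as they close: fully open they stand 13 mm farther back than shut.
Start: joints at [-1.31, 0.521, -0.036, 1.599, 0.021, 1.021, -0.113], TCP at [0.203, 0.591, 0.231] pointing down, gripper open.
Joint ranges: [-2.91, 2.91], [-0.3, 2.13], [-1.5, 1.42], [0.17, 2.43], [-1.26, 4.41], [0.16, 1.93], [-2.52, 2.52]. Speed limits (rad/s): [1.89, 1.89, 2.39, 2.39, 3.01, 3.01, 3.01].

### API

Orientations are given as [roll, pitch, yaw] about the fixed x, y, z axes, in that order (R = Rz(yaw) Ry(pitch) Rx(roll)).
In Python, from workcell import bot gives the robot as it stands.
- The arm moves only by the tool servo_tool, never from a script. Its argument "plan" is a list of rows, each a list of 7 numbers: the finger opening in cm, from 0 to 8.54, then the shift along the tool's x, y, z in cm, then the turn, a rotation vector about the tool's x, y, z in degrees. In form: [[fingers, x, y, z, wx, wy, wz], ...]. A call has 1 to 10 rows; each row is the pose to reach, as a shift and turn from the pose commanded when the call began, along the tool's axes at that moment; what a row does not reach only later rows make up. A row lasts 1/10 s, in which the tool goes at most 50 mm and 8.59 degrees, less where a joint would pass 70% of its speed; a pose out of reach is approached as far as the arm can. A call with a gripper value outside its range is refused whole. The fingers move at their own pace and stop on an object; "force" is the grip in N (left out, the last holds). Time passes only in rows, so rows that repeat a pose let the fingers close. It gives the time, the measured TCP pose, the force, the opening and the grip force at its end, in the units of the state.
- bot.observe(): the state, without advancing time (a new reading comes with each control period).
- bot.grab_frame(name): name is "scene" or "top" or "wrist"; returns a dict with "frame" (384x512x3 uint8, blue, green, red), "mtx" (3x3 intrinsics, pixels), "k1" (the pictures are not rectified: a ray, as slopes to the right and down, at radius r is drawn at 1 + k1 r^2 times it, then the intrinsics apply), "R" (3x3) and "t" (3): a world point X has camera coordinates R X + t; the wrist camera has in their place "T_tool_cam" (4x4, takes a point from camera to tool coordinates, whose origin is the TCP and whose axes are the flange's). Camera axes: x right, y down, z forward; pixel columns grow to the right and rows downward; lengths in m; the calibration is good to about 2 mm. A picture is of the moment at which its call begins: read the wrist's pose just before it. There is no depth.
- bot.job_done(): hands the job in; it is judged then, once.
The state is a dict: "clock": time; "qpos": joint angles; "qd": joint speeds; "joint_efforts": joint torques, N m; "position": TCP position; "tool_rot": TCP orientation; "force": force on the tool from outside, world axes, zero at the start; "moment": the same for the moment, N m; "grip_width": finger opening in m; "finger_force": force on a finger pad.
Only numpy, scipy, OpenCV 4.12 (cv2) and the standard library are available. Lean on these libraries where they do the work, as an engineer would, in place of code of your own. Each camera call takes 0.05 s, during which the arm holds its last target. There are 200 camera calls.

### The job

Mount the cold bench torch: lay it in the two saddles of the bracket, barrel lengthwise and centred, then drop every U-bolt on the rack over the barrel, both legs through one pair of plate holes, until it sits fully home (any pair of holes, one U-bolt each). After that turn the flow dial back anticlockwise to its stop, and from there exactly three clicks clockwise. Do not disturb the jar, the cup and the paddle.

Things in the scene. Friction and masses are not known exactly. Their poses are not given: they have to be found in the camera images.
- bracket: Fixed bracket; place and yaw vary. Steel plate 80 (x) x 190 (y) mm, 20 mm thick, top 40 mm above the table, on feet at y = +-85 mm (open below between them). Origin: table level under its centre; z up. Three pairs of 11 mm square through holes at x = +-22 mm, y = -50, 0, +50 mm. A torch lying home has its axis 60 mm above the table, along the bracket's y.
- saddle (a point): Point on the axis of a laid torch, 60 mm above the table, in the green saddle at bracket y = -85 mm; a like one at +85 mm. Each is 14 mm thick along y: a slot 29 mm wide (x), vertical walls to 68 mm above the table, then lips flaring outward to about x = +-36 mm at 82 mm height.
- station0 (a point): Point midway between the hole pair at bracket y = -50 mm, at the plate's top face (40 mm above the table); axes as the bracket.
- station1 (a point): The same for the middle hole pair (bracket y = 0).
- station2 (a point): The same for the hole pair at bracket y = +50 mm.
- torch: Loose torch, 0.5 kg, on the mat. Origin: on its axis, mid-barrel, 22 mm above the table; y along the axis to the head. Steel barrel 26 mm diameter, y = -100 to 100 mm; round head 44 mm diameter, y = 100 to 135; square brass valve block 44 x 44 mm, y = -130 to -100, whose flats stop it rolling. Grip the barrel across, mid-length, from above. Its head may lie at either end of the bracket.
- rack: Fixed wooden rack, left or right of the robot; place and yaw vary. Base 220 x 100 x 8 mm and a ridge board along its x, 24 mm thick, top 80 mm above the table, with four cross boards of the same height, 8 mm thick, 70 mm wide, at x = -90, -30, 30, 90 mm. One U-bolt hangs astride the ridge in each bay. Origin: table level under the centre.
- ubolt0: Steel U-bolt, 90 g, hung legs down on the rack (may be absent; all alike). Origin: midway between the leg tips; z up, x along the line through the legs. Legs 8 mm diameter, 44 mm apart, rounded tips; underside of crown 68 mm above the tips. On top a tab 10 mm thick (y), 26 wide (x), 74 to 104 mm above the tips: pinch it across y from above. Home: crown on the barrel, tips 35 mm below plate top.
- ubolt1: Steel U-bolt, 90 g, hung legs down on the rack (may be absent; all alike). Origin: midway between the leg tips; z up, x along the line through the legs. Legs 8 mm diameter, 44 mm apart, rounded tips; underside of crown 68 mm above the tips. On top a tab 10 mm thick (y), 26 wide (x), 74 to 104 mm above the tips: pinch it across y from above. Home: crown on the barrel, tips 35 mm below plate top.
- ubolt2: Steel U-bolt, 90 g, hung legs down on the rack (may be absent; all alike). Origin: midway between the leg tips; z up, x along the line through the legs. Legs 8 mm diameter, 44 mm apart, rounded tips; underside of crown 68 mm above the tips. On top a tab 10 mm thick (y), 26 wide (x), 74 to 104 mm above the tips: pinch it across y from above. Home: crown on the barrel, tips 35 mm below plate top.
- dial_base: Fixed grey dial housing 100 x 100 x 40 mm with the flow dial in its middle and six marks 30 degrees apart round it, the long one at the stop. Origin: table level under its centre. Left or right of the robot, opposite to the rack; place and yaw vary.
- dial (a joint): Angle of the flow dial, rad, growing clockwise seen from above. Stop at 0; click stops every 30 degrees (0.524 rad), up to five; a sprung plunger pulls it into the nearest click when released (about 0.1 N m to turn over a click). Starts on the first or second click.
- dial_grip (a point): Grip centre of the dial's bar grip, on the axis, 76 mm above the table; turns with the dial, x along the bar. The black bar is 44 mm long (x), 12 mm thick (y), from 56 to 86 mm above the table, on a 44 mm disc; a white line on top marks its pointer end (-x).
- jar: Bystander: glass jar with a steel cap, 60 mm diameter, 90 mm high. Origin at its underside. Leave alone.
- cup: Bystander: white ceramic cup, 70 mm diameter, 80 mm high. Origin at its underside. Leave alone.
- paddle: Bystander: spatula-like paddle lying between robot and torch. Leave alone.

How it is judged:
On the way, in this order (a step that is already met when the one before it is completed fails the run):
1. the torch lies in both saddles of the bracket (z of torch in the frame of bracket between 0.054 and 0.066 m and x of torch in the frame of bracket between -0.005 and 0.005 m and y of torch in the frame of bracket between -0.022 and 0.022 m and angle between the y axis of torch and the y axis of bracket, either way round below 0.08 rad), for 0.2 s.
2. every U-bolt present sits fully home over the barrel, both legs through a pair of holes ((horizontal distance between ubolt0 and station0 below 0.01 m or horizontal distance between ubolt0 and station1 below 0.01 m or horizontal distance between ubolt0 and station2 below 0.01 m) and z of each of ubolt0, ubolt1, ubolt2 in the frame of station0 below -0.03 m and angle between each of ubolt0, ubolt1, ubolt2's own z axis and vertical below 0.22 rad and angle between the x axis of each of ubolt0, ubolt1, ubolt2 and the x axis of bracket, either way round below 0.2 rad and (horizontal distance between ubolt1 and station0 below 0.01 m or horizontal distance between ubolt1 and station1 below 0.01 m or horizontal distance between ubolt1 and station2 below 0.01 m) and (horizontal distance between ubolt2 and station0 below 0.01 m or horizontal distance between ubolt2 and station1 below 0.01 m or horizontal distance between ubolt2 and station2 below 0.01 m)), for 0.2 s.
3. the dial is turned back to its stop (value of joint dial below 0.17 rad), for 0.1 s.
4. the dial stands on the third click from the stop (value of joint dial between 1.4008 and 1.7408 rad), for 0.2 s.
At the end, for the whole second after the job is handed in: Torch home in the saddles (5 mm sideways, 6 mm in height, 22 mm along, 0.08 rad); every U-bolt present over the barrel, both legs through one hole pair (10 mm, tips 30 mm below plate top, upright within 0.22 rad); dial on the third click (1.57 +- 0.17 rad); all at rest (all of step 1 and all of step 2 and all of step 4 and linear speed of each of torch, ubolt0, ubolt1, ubolt2 below 0.02 m/s); the robot touches nothing.
It fails at once if the jar is knocked away (over 40 mm) (distance of jar from where it was at the start of the episode above 0.04 m).
It fails at once if the cup is knocked away (over 40 mm) (distance of cup from where it was at the start of the episode above 0.04 m).
It fails at once if the paddle is knocked away (over 40 mm) (distance of paddle from where it was at the start of the episode above 0.04 m).
Of ubolt0, ubolt1, ubolt2 only 2 to 3 are there at a start; the rules pass over those that are not, and their reading is None.
At some moment in a run one of torch, ubolt0, ubolt1, ubolt2 may be knocked a few centimetres aside while the robot is not near it.
It also fails if it takes over 208 s, if anything falls off the work surface, if the arm or the gripper's body presses on something with over 40 N, if the wrist force passes 120 N, or if a joint passes its speed limit or range.

## Working session

There is one attempt and no reset: what is moved stays moved. The work goes in short steps, Python scripts to look and compute and a tool call to move; the robot and the scene stay as the last step left them, time stands still between calls to the robot, and variables do not carry over. Pictures are saved under pics/ and viewed, at most 14 in all, crops included, and the job is handed in when it is done.

Besides the shell and the picture viewer there is one more tool, called as a command line: name --pt "numbers of a row" for each row, then --argument value for the rest. servo_tool: Moves the arm, as the interface text tells. Its arguments: {"type":"object","properties":{"plan":{"type":"array","items":{"type":"array","items":{"type":"number"}}},"force":{"type":"number"}},"required":["plan"]}

```bash
ls; mkdir -p pics
python3 - <<'E'
from workcell import bot
import cv2,pickle
o=bot.observe();print(o)
d={}
for n in("scene","top","wrist"):
    f=bot.grab_frame(n);d[n]=f
    print(n,f["mtx"].tolist(),f["k1"],f.get("R"),f.get("t"),f.get("T_tool_cam"))
    cv2.imwrite(f"pics/{n}0.png",f["frame"])
pickle.dump(d,open("d0.pkl","wb"))
E
```

```text
pics
{'clock': 0.0, 'qpos': array([-1.31017745,  0.52201174, -0.03631964,  1.59997634,  0.02117187,
        1.02113241, -0.11277151]), 'qd': array([-3.94996911e-04,  3.78111441e-04, -7.43535299e-04, -1.53055520e-03,
        8.66725366e-04,  3.70238975e-05,  3.84141539e-04]), 'joint_efforts': array([-5.30194829e-04, -9.27096605e+01,  1.97988577e+00, -3.69933951e+01,
        1.78593665e-02,  8.04752985e-03, -4.50923028e-05]), 'position': array([0.20293422, 0.59078304, 0.23073857]), 'tool_rot': array([-3.14045036e+00,  6.22932780e-05,  2.81077032e+00]), 'force': array([0.80743891, 0.75350693, 1.02094374]), 'moment': array([-0.00351293,  0.03783162,  0.00405755]), 'finger_force': 0.0, 'grip_width': 0.08551191268401795}
scene [[424.78922427609297, 0.0, 262.76888925552294], [0.0, 424.78922427609297, 191.6956144353571], [0.0, 0.0, 1.0]] -0.08620192641209887 [[ 0.82895343  0.5590879   0.01602909]
 [ 0.41180737 -0.59068797 -0.69390375]
 [-0.378485    0.58181479 -0.71988933]] [-0.44398751 -0.15978508  1.39039901] None
top [[375.1768855572248, 0.0, 258.62929975328626], [0.0, 375.1768855572248, 188.7182213670697], [0.0, 0.0, 1.0]] 0.013626466627768969 [[ 0.00753131 -0.99994324 -0.00753695]
 [-0.98574436 -0.00615706 -0.16813726]
 [ 0.16808131  0.0086958  -0.98573478]] [-0.01405239  0.56608301  0.90110815] None
wrist [[279.5680308044574, 0.0, 251.65320959789176], [0.0, 279.5680308044574, 185.18395304623556], [0.0, 0.0, 1.0]] -0.008843000414817824 None None [[-3.01097862e-04 -9.57621488e-01 -2.88029505e-01  7.36858304e-02]
 [ 9.99999812e-01 -4.42198230e-04  4.24820096e-04 -8.25189875e-04]
 [-5.34182990e-04 -2.88029322e-01  9.57621441e-01 -1.43452947e-01]
 [ 0.00000000e+00  0.00000000e+00  0.00000000e+00  1.00000000e+00]]
```

View pics/top0.png

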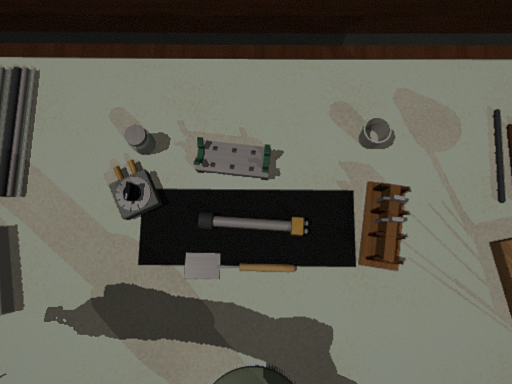

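View pics/scene0.png

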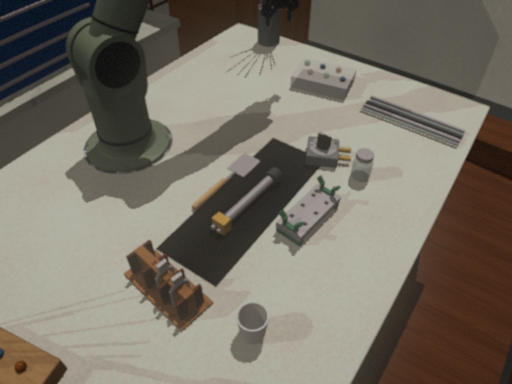

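View pics/wrist0.png

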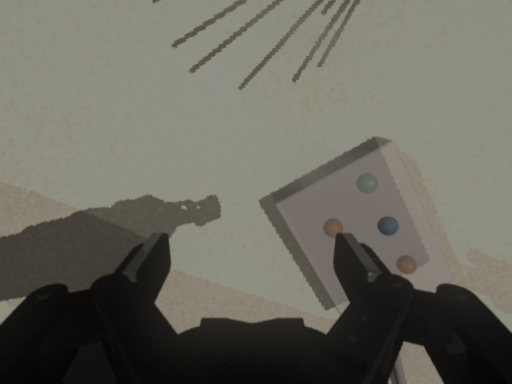

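The top view shows the torch with its head at about (206,221) and its block at (298,226). The bracket is at (233,160), the dial at (133,192) and the rack at (384,226), with U-bolts near (393,198) and (393,220) and possibly more. The jar is at (140,138), the cup at (377,132) and the paddle at (205,265). The scene view agrees, and the wrist view shows only an unrelated box.

```bash
cat > h.py <<'E'
import numpy as np,cv2,pickle
from scipy.spatial.transform import Rotation as Ro
def cam(f,st=None):
    "R,t world->cam"
    if f.get("R") is not None: return np.array(f["R"]),np.array(f["t"])
    T=np.eye(4);T[:3,:3]=Ro.from_euler('xyz',st["tool_rot"]).as_matrix();T[:3,3]=st["position"]
    M=np.linalg.inv(T@np.array(f["T_tool_cam"]));return M[:3,:3],M[:3,3]
def proj(f,X,st=None):
    R,t=cam(f,st);d=np.array([f["k1"],0,0,0,0.])
    return cv2.projectPoints(np.atleast_2d(np.float64(X)),cv2.Rodrigues(R)[0],t,f["mtx"],d)[0][:,0]
def p2w(f,uv,z,st=None):
    R,t=cam(f,st);uv=np.atleast_2d(np.float64(uv));z=np.broadcast_to(z,len(uv))
    n=cv2.undistortPoints(uv[:,None],np.array(f["mtx"]),np.array([f["k1"],0,0,0,0.]))[:,0]
    d=np.c_[n,np.ones(len(n))]@R;c=-R.T@t
    return c+d*((z-c[2])/d[:,2])[:,None]
def snap(name,fn,bot,scale=1,crop=None):
    st=bot.observe();f=bot.grab_frame(name);pickle.dump((f,st),open(fn+".pkl","wb"))
    im=f["frame"]
    if crop: im=im[crop[1]:crop[3],crop[0]:crop[2]]
    cv2.imwrite(f"pics/{fn}.png",cv2.resize(im,None,fx=scale,fy=scale,interpolation=cv2.INTER_CUBIC) if scale!=1 else im)
    return f,st
def go(st,x,y,z,yaw):
    "shift cm, turn deg in tool axes from measured pose; tool down, yaw rad taken mod pi to nearest"
    R=Ro.from_euler('xyz',st["tool_rot"]);best=None
    for k in(-1,0,1,2):
        w=(R.inv()*Ro.from_euler('xyz',[np.pi,0,yaw+k*np.pi])).as_rotvec(degrees=True)
        if best is None or np.linalg.norm(w)<np.linalg.norm(best):best=w
    s=R.inv().apply(np.array([x,y,z])-st["position"])*100
    print("shift",s.round(2),"turn",best.round(2))
E
python3 - <<'E'
from h import *
d=pickle.load(open("d0.pkl","rb"));f=d["top"]
for n,p,z in[("bracket corners",[(197,142),(271,151),(268,178),(194,170)],.04),("torch head/block",[(206,221),(298,226)],.03),("dial",[(133,192)],.086),("base cnr",[(110,193),(144,171),(159,206),(123,218)],.04),
 ("rack base",[(370,182),(411,186),(398,269),(359,261)],.008),("ub",[(393,198),(393,220),(400,240)],.1),("jar cup",[(137,132),(377,128)],.085),("pad",[(203,265)],0)]:
    print(n,p2w(f,p,z)[:,:2].round(3).tolist())
im=f["frame"]
a=cv2.resize(im[130:280,100:280],None,fx=2.2,fy=2.2,interpolation=cv2.INTER_CUBIC);b=cv2.resize(im[165:285,340:430],None,fx=2.75,fy=2.75,interpolation=cv2.INTER_CUBIC)
c=np.hstack([a,b]) if a.shape[0]==b.shape[0] else None;print(a.shape,b.shape)
cv2.imwrite("pics/c.png",c)
E
```

```text
bracket corners [[0.69, 0.152], [0.667, -0.041], [0.596, -0.034], [0.615, 0.157]]
torch head/block [[0.485, 0.123], [0.474, -0.11]]
dial [[0.55, 0.294]]
base cnr [[0.554, 0.369], [0.612, 0.285], [0.522, 0.242], [0.491, 0.331]]
rack base [[0.593, -0.303], [0.583, -0.41], [0.369, -0.364], [0.388, -0.267]]
ub [[0.537, -0.329], [0.485, -0.326], [0.439, -0.34]]
jar cup [[0.702, 0.294], [0.715, -0.304]]
pad [[0.375, 0.132]]
(330, 396, 3) (330, 248, 3)
```

View pics/c.png

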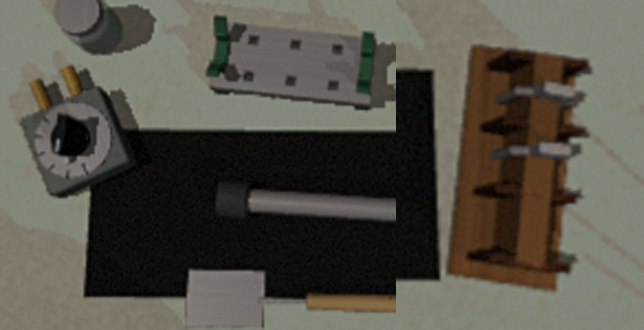

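The enlarged view shows two U-bolts, in two bays of the rack, and the bracket holes are clear. I'll move above the torch.

Run:
```python
from h import *
from workcell import bot
go(bot.observe(),.49,.006,.22,1.524)
```

```text
shift [-46.15 -45.99   1.13] turn [-4.000e-02  3.000e-02  7.373e+01]
```

servo_tool --pt "8.5 -3.5 -3.5 0 0 0 6" --pt "8.5 -7 -7 0 0 0 13" --pt "8.5 -10.5 -10.5 0 0 0 20" --pt "8.5 -14 -14 0 0 0 27" --pt "8.5 -17.5 -17.5 0 0 0 34" --pt "8.5 -21 -21 0 0 0 40" --pt "8.5 -24.5 -24.5 0.5 0 0 46" --pt "8.5 -28 -28 0.5 0 0 52" --pt "8.5 -31.5 -31.5 1 0 0 58" --pt "8.5 -33 -33 1 0 0 64"

```text
clock: 1.15
position: [0.4089, 0.1678, 0.2211]
tool_rot: [-3.142, 0.001, 1.685]
force: [-0.1, 1.2, 0.2]
grip_width: 0.0849
finger_force: 0.0
```

Run:
```python
from h import *
from workcell import bot
o=bot.observe();print(o["position"],o["tool_rot"],o["clock"])
go(o,.49,.006,.22,1.524)
```

```text
[0.40892368 0.16780143 0.22112025] [-3.14153067e+00  8.19230449e-04  1.68544897e+00] 1.15
shift [-17.     6.2    0.13] turn [0.   0.05 9.25]
```

servo_tool --pt "8.5 -4 1.5 0 0 0 3" --pt "8.5 -8 3 0 0 0 6" --pt "8.5 -12 4.5 0 0 0 9.2" --pt "8.5 -15 5.5 0 0 0 9.2" --pt "8.5 -17 6.2 0.1 0 0 9.2" --pt "8.5 -17 6.2 0.1 0 0 9.2"

```text
clock: 1.75
position: [0.491, 0.008, 0.2202]
tool_rot: [3.141, 0.001, 1.529]
force: [0.2, 0.1, -0.4]
grip_width: 0.0849
finger_force: 0.0
```

Run:
```python
from h import *
from workcell import bot
f,o=snap("wrist","w1",bot);print(o["position"],o["tool_rot"],o["qd"].max())
```

```text
[0.49096186 0.00797783 0.22016118] [3.14138354e+00 1.07225975e-03 1.52945509e+00] 0.024726776252320625
```

View pics/w1.png

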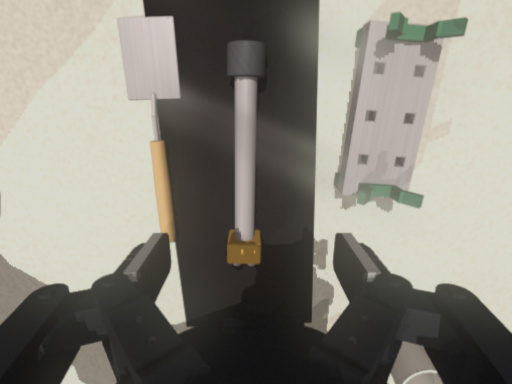

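The wrist view shows the six plate holes at about (380,68), (419,71), (371,116), (410,118), (363,159) and (400,161). The torch barrel runs from (247,80) to (245,232), with the head at the far end. Next I'll fit the poses.

```bash
cat >> h.py <<'E'
def holes(f,guess,rad=9):
    g=cv2.cvtColor(f["frame"],cv2.COLOR_BGR2GRAY).astype(float);out=[]
    for u,v in guess:
        for _ in range(3):
            x0,y0=int(round(u)),int(round(v));w=g[y0-rad:y0+rad+1,x0-rad:x0+rad+1]
            t=np.clip(np.percentile(w,75)*.8-w,0,30);Y,X=np.mgrid[-rad:rad+1,-rad:rad+1]
            u,v=x0+(t*X).sum()/t.sum(),y0+(t*Y).sum()/t.sum()
        out.append((u,v))
    return np.array(out)
def fit2d(model,pts):
    "yaw,xy with pts=R model+c"
    m=model-model.mean(0);p=pts-pts.mean(0)
    a=np.arctan2((m[:,0]*p[:,1]-m[:,1]*p[:,0]).sum(),(m*p).sum());R=np.array([[np.cos(a),-np.sin(a)],[np.sin(a),np.cos(a)]])
    c=pts.mean(0)-R@model.mean(0);return a,c,pts-(model@R.T+c)
E
python3 - <<'E'
from h import *
f,o=pickle.load(open("w1.pkl","rb"))
g=[(380,68),(419,71),(371,116),(410,118),(363,159),(400,161)]
h=holes(f,g);print(h.round(1).tolist())
P=p2w(f,h,.04,o)[:,:2]
M=np.array([(-22,50),(22,50),(-22,0),(22,0),(-22,-50),(22,-50)])/1e3
a,c,r=fit2d(M,P);print("bracket",a,c,(r*1e3).round(1).tolist())
gr=cv2.cvtColor(f["frame"],cv2.COLOR_BGR2GRAY)
E_=[]
for v in range(85,226,10):
    row=gr[v-1:v+2,225:270].mean(0)
    d=np.diff(row);l=d[:22].argmax();rr=22+d[22:].argmin()
    E_.append((225+l+.5,225+rr+.5,v))
E_=np.array(E_);print(E_[::3].tolist())
mid=np.c_[(E_[:,0]+E_[:,1])/2,E_[:,2]]
p=p2w(f,mid,.024,o);k=np.polyfit(p[:,1],p[:,0],1);print("torch x=k*y+b",k,"res",np.std(p[:,0]-np.polyval(k,p[:,1])))
for uv,z in[((246,78),.022+.013),((246,41),.044),((244,232),.044),((244,264),.02)]:print(uv,p2w(f,[uv],z,o).round(4))
E
```

```text
[[379.3, 68.0], [418.7, 70.6], [370.7, 115.4], [408.6, 118.1], [363.1, 158.6], [399.2, 161.1]]
bracket -0.10502451511440802 [0.64858449 0.05758202] [[0.4, -0.4], [-0.4, 0.1], [0.2, -0.1], [-0.3, -0.1], [0.4, 0.4], [-0.3, 0.2]]
[[234.5, 256.5, 85.0], [234.5, 255.5, 115.0], [234.5, 255.5, 145.0], [234.5, 254.5, 175.0], [234.5, 253.5, 205.0]]
torch x=k*y+b [0.060065   0.48136237] res 0.00016713692254335046
(246, 78) [[0.4883 0.1053 0.035 ]]
(246, 41) [[0.4902 0.1406 0.044 ]]
(244, 232) [[ 0.4774 -0.0764  0.044 ]]
(244, 264) [[ 0.4737 -0.1376  0.02  ]]
```

Run:
```python
from h import *
from workcell import bot
go(bot.observe(),.4817,.005,.007,1.511)
```

```text
shift [-0.49 -0.84 21.31] turn [-0.02  0.03  1.14]
```

servo_tool --pt "8.5 -0.3 -0.6 4 0 0 1.1" --pt "8.5 -0.5 -0.8 8 0 0 1.1" --pt "8.5 -0.5 -0.8 12 0 0 1.1" --pt "8.5 -0.5 -0.8 15 0 0 1.1" --pt "8.5 -0.5 -0.8 17.5 0 0 1.1" --pt "8.5 -0.5 -0.8 19.5 0 0 1.1" --pt "8.5 -0.5 -0.8 20.8 0 0 1.1" --pt "8.5 -0.5 -0.8 21.3 0 0 1.1" --pt "8.5 -0.5 -0.8 21.3 0 0 1.1"

```text
clock: 2.7
position: [0.482, 0.0063, 0.0073]
tool_rot: [-3.141, -0.0, 1.514]
force: [-0.5, 0.4, -0.4]
grip_width: 0.0849
finger_force: 0.0
```

servo_tool --pt "2 0 0 0 0 0 0" --pt "2 0 0 0 0 0 0" --pt "2 0 0 0 0 0 0" --pt "2 0 0 0 0 0 0" --pt "2 0 0 0 0 0 0" --pt "2 0 0 0 0 0 0" --pt "2 0 0 0 0 0 0" --pt "2 0 0 0 0 0 0" --force 60

```text
clock: 3.5
position: [0.4824, 0.006, 0.0079]
tool_rot: [3.141, -0.0, 1.514]
force: [-2.5, 0.1, 12.7]
grip_width: 0.0242
finger_force: 58.1
```

servo_tool --pt "2 0 0 -2 0 0 0" --pt "2 0 0 -5 0 0 0" --pt "2 0 0 -9 0 0 0" --pt "2 0 0 -12 0 0 0" --pt "2 0 0 -12.2 0 0 0" --pt "2 0 0 -12.2 0 0 0" --pt "2 0 0 -12.2 0 0 0"

```text
clock: 4.2
position: [0.4813, 0.0061, 0.128]
tool_rot: [-3.14, 0.0, 1.514]
force: [0.5, -0.5, -6.5]
grip_width: 0.024
finger_force: 61.5
```

Run:
```python
from h import *
from workcell import bot
f,o=snap("wrist","w2",bot);print(o["position"],o["tool_rot"],o["grip_width"],o["force"])
```

```text
[0.48130191 0.00606045 0.12801654] [-3.13960066e+00  3.87749968e-04  1.51419598e+00] 0.02401204149553597 [ 0.48907019 -0.49639938 -6.45037809]
```

View pics/w2.png

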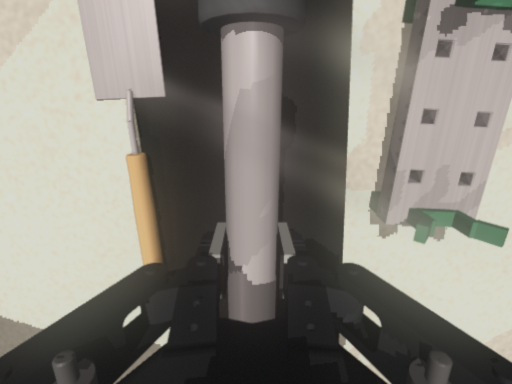

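Run:
```python
from h import *
f,o=pickle.load(open("w2.pkl","rb"))
h=holes(f,[(444,48),(500,52),(429,117),(483,119),(416,177),(466,179)],rad=11);print(h.round(1).tolist())
P=p2w(f,h,.04,o)[:,:2]
M=np.array([(-22,50),(22,50),(-22,0),(22,0),(-22,-50),(22,-50)])/1e3
a,c,r=fit2d(M,P);print("bracket",a,c,(r*1e3).round(1).tolist())
gr=cv2.cvtColor(f["frame"],cv2.COLOR_BGR2GRAY).astype(float)
E=[]
for v in range(45,220,10):
    row=gr[v-1:v+2].mean(0);d=np.diff(row)
    E.append((205+d[205:245].argmax()+.5,265+d[265:300].argmin()+.5,v))
E=np.array(E);print(E[::5].tolist())
R=Ro.from_euler('xyz',o["tool_rot"])
p=p2w(f,np.c_[(E[:,0]+E[:,1])/2,E[:,2]],.144,o)
q=R.inv().apply(p-o["position"]);k=np.polyfit(q[:,0],q[:,1],1);print("axis in tool y=k x+b",k)
col=gr[10:50,245:260].mean(1);v=10+np.diff(col).argmax()+.5;print("face row",v)
for z in(.155,.142):print(R.inv().apply(p2w(f,[(252,v)],z,o)-o["position"]))
```

```text
[[443.2, 48.0], [500.0, 51.9], [428.3, 116.2], [481.4, 119.4], [415.2, 175.5], [465.5, 178.3]]
bracket -0.106816865456507 [0.64835455 0.0570187 ] [[-0.1, 0.2], [0.0, -0.1], [-0.0, -0.1], [-0.2, -0.3], [0.1, 0.3], [0.1, 0.1]]
[[220.5, 282.5, 45.0], [222.5, 281.5, 95.0], [223.5, 279.5, 145.0], [224.5, 278.5, 195.0]]
axis in tool y=k x+b [ 0.00117978 -0.00074918]
face row 30.5
[[ 0.09799782 -0.00047658 -0.02702056]]
[[ 0.10084101 -0.00045143 -0.01402169]]
```

Run:
```python
from h import *
from workcell import bot
go(bot.observe(),.6493,.0592,.128,1.465)
```

```text
shift [ 6.27 16.47 -0.05] turn [-0.13  0.04  2.81]
```

servo_tool --pt "2 1 2.5 0 0 0 0.5" --pt "2 2 6 0 0 0 1" --pt "2 3.5 9.5 0 0 0 2" --pt "2 5 13 0 0 0 2.5" --pt "2 6 15.5 0 -0.1 0 2.8" --pt "2 6.3 16.5 0 -0.1 0 2.8" --pt "2 6.3 16.5 0 -0.1 0 2.8" --pt "2 6.3 16.5 0 -0.1 0 2.8" --pt "2 6.3 16.5 0 -0.1 0 2.8"

```text
clock: 5.15
position: [0.6495, 0.059, 0.1287]
tool_rot: [3.141, 0.0, 1.464]
force: [0.5, -0.7, -5.7]
grip_width: 0.0239
finger_force: 61.5
```

Run:
```python
from h import *
from workcell import bot
go(bot.observe(),.6493,.0592,.046,1.465)
```

```text
shift [ 0.02 -0.02  8.27] turn [ 0.02  0.02 -0.03]
```

servo_tool --pt "2 0 0 2 0 0 0" --pt "2 0 0 4 0 0 0" --pt "2 0 0 5.5 0 0 0" --pt "2 0 0 6.5 0 0 0" --pt "2 0 0 7.2 0 0 0" --pt "2 0 0 7.7 0 0 0" --pt "2 0 0 8.1 0 0 0" --pt "2 0 0 8.2 0 0 0" --pt "2 0 0 8.2 0 0 0"

```text
clock: 6.05
position: [0.6507, 0.0595, 0.0475]
tool_rot: [3.14, -0.0, 1.465]
force: [0.1, -0.1, -6.9]
grip_width: 0.0242
finger_force: 61.6
```

servo_tool --pt "2 0 0 0.1 0 0 0" --pt "2 0 0 0.2 0 0 0" --pt "2 0 0 0.2 0 0 0" --pt "4 0 0 0.2 0 0 0" --pt "5 0 0 0 0 0 0" --pt "8.5 0 0 0 0 0 0" --pt "8.5 0 0 0 0 0 0" --pt "8.5 0 0 0 0 0 0" --pt "8.5 0 0 -1 0 0 0" --pt "8.5 0 0 -3 0 0 0"

```text
clock: 7.05
position: [0.6498, 0.0594, 0.077]
tool_rot: [-3.141, 0.001, 1.465]
force: [-0.5, 0.5, 0.1]
grip_width: 0.0849
finger_force: 0.0
```

servo_tool --pt "8.5 0 0 -4 0 0 0" --pt "8.5 0 0 -8 0 0 0" --pt "8.5 0 0 -12 0 0 0" --pt "8.5 0 0 -14 0 0 0" --pt "8.5 0 0 -14 0 0 0" --pt "8.5 0 0 -14 0 0 0"

```text
clock: 7.65
position: [0.6502, 0.0596, 0.2177]
tool_rot: [3.139, -0.0, 1.465]
force: [-0.0, 0.1, -0.9]
grip_width: 0.085
finger_force: 0.0
```

Run:
```python
from h import *
from workcell import bot
f,o=snap("wrist","w3",bot);print(o["position"],o["tool_rot"],o["grip_width"],o["force"])
```

```text
[0.65017826 0.05962085 0.21769642] [ 3.13938915e+00 -3.98501844e-04  1.46517895e+00] 0.08498716297829952 [-0.01753905  0.08641209 -0.86930085]
```

View pics/w3.png

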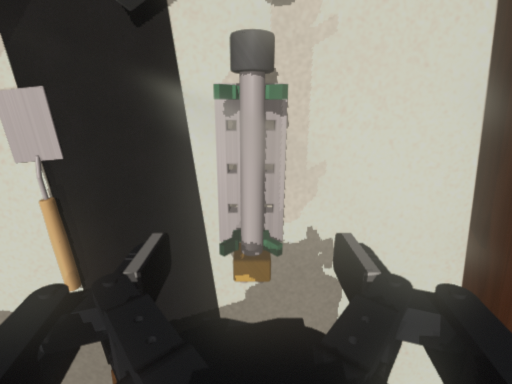

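The torch lies in both saddles, with its head and block outside them. The left-hand holes are at (231,125), (232,168) and (233,208). I'll refine from this view.

Run:
```python
from h import *
from workcell import bot
f,o=pickle.load(open("w3.pkl","rb"))
h=holes(f,[(231,125),(232,168),(233,208)],rad=7);print(h.round(1).tolist())
P=p2w(f,h,.04,o)[:,:2]
M=np.array([(-22,50),(-22,0),(-22,-50)])/1e3
a,c,r=fit2d(M,P);print("bracket",a,c,(r*1e3).round(1).tolist())
gr=cv2.cvtColor(f["frame"],cv2.COLOR_BGR2GRAY).astype(float)
E=[]
for v in range(105,235,6):
    d=np.diff(gr[v-1:v+2].mean(0))
    E.append((237+d[237:247].argmax()+.5,258+d[258:272].argmin()+.5,v))
E=np.array(E);print(E[::6].tolist())
p=p2w(f,np.c_[(E[:,0]+E[:,1])/2,E[:,2]],.062,o);k=np.polyfit(p[:,1],p[:,0],1);print("axis yaw",-k[0],"x at y=.0572",np.polyval(k,.0572))
go(bot.observe(),.487+0.03,-.345,.22,-.1)
d=pickle.load(open("d0.pkl","rb"));f=d["top"]
P=p2w(f,[(370,182),(411,186),(398,269),(359,261)],.008);print(P.mean(0))
```

```text
[[230.0, 125.6], [231.1, 168.8], [231.7, 208.1]]
bracket -0.1072701410289322 [0.64735742 0.05653541] [[-0.1, -0.2], [0.2, -0.1], [-0.1, 0.3]]
[[239.5, 263.5, 105.0], [241.5, 261.5, 141.0], [242.5, 262.5, 177.0], [242.5, 261.5, 213.0]]
axis yaw -0.10176930636099239 x at y=.0572 0.6499263408754345
shift [-41.64  -8.95  -0.32] turn [ 5.000e-02 -5.000e-02  8.968e+01]
[ 0.48311683 -0.3359936   0.008     ]
```

Run:
```python
from h import *
from workcell import bot
go(bot.observe(),.505,-.36,.22,1.378)
```

```text
shift [-43.25  -9.99  -0.32] turn [ 0.06 -0.    5.  ]
```

servo_tool --pt "4 -2.5 -0.6 0 0 0 0" --pt "4 -7 -1.6 0 0 0 1" --pt "4 -12 -2.8 0 0 0 2" --pt "4 -16.5 -3.8 0 0 0 3" --pt "4 -21 -4.9 0 0 0 4" --pt "4 -25.5 -5.9 0 0 0 5" --pt "4 -30 -7 0 0 0 5" --pt "4 -34.5 -8 0 0 0 5" --pt "4 -38.5 -9 0 0 0 5" --pt "4 -42 -9.7 0 0 0 5"

```text
clock: 8.7
position: [0.5077, -0.3498, 0.2161]
tool_rot: [-3.141, -0.0, 1.377]
force: [0.0, -0.0, 0.4]
grip_width: 0.0404
finger_force: 0.0
```

servo_tool --pt "4 -1.2 -0.3 0 0 0 0" --pt "4 -1.2 -0.3 0 0 0 0" --pt "4 -1.2 -0.3 0 0 0 0"

```text
clock: 9.0
position: [0.5045, -0.358, 0.2164]
tool_rot: [3.141, -0.001, 1.378]
force: [0.7, 1.8, -0.6]
grip_width: 0.0398
finger_force: 0.0
```

Run:
```python
from h import *
from workcell import bot
f,o=snap("wrist","w4",bot);print(o["position"],o["tool_rot"],o["grip_width"],o["force"],o["qpos"])
```

```text
[ 0.50451042 -0.35796827  0.21635382] [ 3.14093855e+00 -1.10912027e-03  1.37845778e+00] 0.03976993503952581 [ 0.65958182  1.75980155 -0.62881671] [ 0.20366449  0.5734792   0.48116453  1.65238721 -0.30638223  0.99112599
  0.59616766]
```

View pics/w4.png

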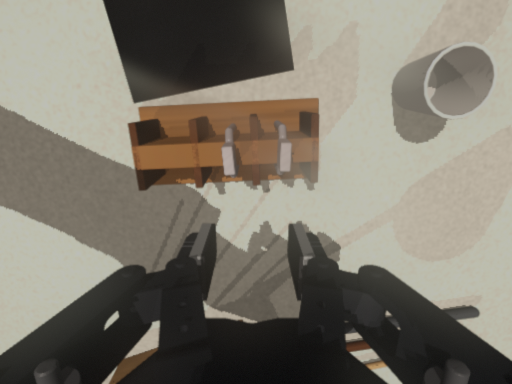

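Two U-bolts hang in the rack, with tab tops at about (229,159) and (285,155). I'll fit them.

Run:
```python
from h import *
from workcell import bot
f,o=pickle.load(open("w4.pkl","rb"))
hsv=cv2.cvtColor(f["frame"],cv2.COLOR_BGR2HSV)
m=((hsv[...,1]<60)&(hsv[...,2]>120)).astype(np.uint8)
m[:,:210]=0;m[:120]=0;m[185:]=0;m[:,305:]=0
m=cv2.morphologyEx(m,cv2.MORPH_OPEN,np.ones((6,6)))
n,l,s,c=cv2.connectedComponentsWithStats(m)
for i in range(1,n):
    if s[i,4]>60:
        r=cv2.minAreaRect(np.argwhere(l==i)[:,::-1].astype(np.float32));b=cv2.boxPoints(r)
        w=p2w(f,b,.116,o);C=w.mean(0);e=[w[1]-w[0],w[2]-w[1]];L=max(e,key=np.linalg.norm)
        print(s[i],r,C.round(4),[round(1e3*np.linalg.norm(q),1) for q in e],"yaw",np.arctan2(L[1],L[0])%np.pi)
e=p2w(f,[(140,107),(318,99),(140,188),(318,181)],.008,o);print(e.round(3).tolist())
```

```text
[278 126  15  47 509] ((285.7946472167969, 149.20948791503906), (13.837204933166504, 46.28643035888672), 2.7927021980285645) [ 0.5396 -0.3323  0.116 ] [np.float64(40.8), np.float64(11.9)] yaw 1.3572436480842562
[226 130   7  13  88] ((229.0, 136.0), (12.0, 6.0), 90.0) [ 0.4933 -0.3111  0.116 ] [np.float64(5.2), np.float64(10.3)] yaw 1.3582739135311943
[223 147  13  29 311] ((228.76576232910156, 161.02467346191406), (28.893001556396484, 10.73019027709961), 83.9909896850586) [ 0.4884 -0.3327  0.116 ] [np.float64(9.4), np.float64(26.0)] yaw 1.4636026771875725
[277 179  29   7 182] ((291.0, 182.0), (6.0, 28.0), 90.0) [ 0.5397 -0.3623  0.116 ] [np.float64(25.3), np.float64(5.7)] yaw 2.9486370905950374
[[0.384, -0.267, 0.008], [0.597, -0.299, 0.008], [0.353, -0.366, 0.008], [0.584, -0.401, 0.008]]
```

Run:
```python
from h import *
from workcell import bot
go(bot.observe(),.4884,-.3327,.086,1.42)
```

```text
shift [ 2.11 -2.1  13.05] turn [ 0.06 -0.06 -2.33]
```

servo_tool --pt "4 1 -1 2 0 0 -1" --pt "4 2 -2 5 0 0 -2.3" --pt "4 2.1 -2.1 8 0 0 -2.3" --pt "4 2.1 -2.1 10 0 0 -2.3" --pt "4 2.1 -2.1 11.5 0 0 -2.3" --pt "4 2.1 -2.1 12.5 0 0 -2.3" --pt "4 2.1 -2.1 13 0 0 -2.3" --pt "4 2.1 -2.1 13 0 0 -2.3"

```text
clock: 9.85
position: [0.4881, -0.3344, 0.087]
tool_rot: [3.14, -0.0, 1.418]
force: [-1.0, 0.0, -0.2]
grip_width: 0.04
finger_force: 0.0
```

servo_tool --pt "0.5 0 0 0 0 0 0" --pt "0.5 0 0 0 0 0 0" --pt "0.5 0 0 0 0 0 0" --pt "0.5 0 0 0 0 0 0" --pt "0.5 0 0 0 0 0 0" --pt "0.5 0 0 -1 0 0 0" --pt "0.5 0 0 -3 0 0 0" --pt "0.5 0 0 -6 0 0 0" --pt "0.5 0 0 -10 0 0 0" --pt "0.5 0 0 -13 0 0 0" --force 60

```text
clock: 10.85
position: [0.4876, -0.3347, 0.2199]
tool_rot: [3.139, 0.0, 1.417]
force: [0.3, -0.4, -0.7]
grip_width: 0.0089
finger_force: 59.6
```

Run:
```python
from h import *
from workcell import bot
f,o=snap("wrist","w5",bot);print(o["position"],o["tool_rot"],o["grip_width"],o["force"],o["qpos"])
go(o,.60,.05,.24,-.106)
go(o,.60,.05,.24,np.pi-.106)
```

```text
[ 0.48759022 -0.3347332   0.21987018] [3.13871310e+00 4.07266541e-04 1.41748863e+00] 0.008859890590879287 [ 0.34576234 -0.36059651 -0.71884564] [ 0.169082    0.5233289   0.48279041  1.72531508 -0.28804519  0.96087173
  0.60940591]
shift [39.74  5.24 -2.01] turn [ 0.15 -0.11 87.29]
shift [39.74  5.24 -2.01] turn [ 0.15 -0.11 87.29]
```

View pics/w5.png

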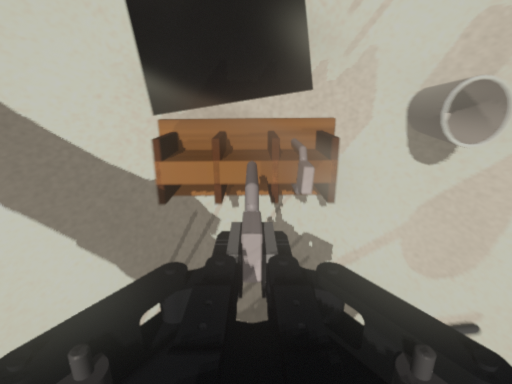

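The U-bolt is held, with its near leg at about (252,165–185). The second U-bolt is still on the rack at (306,178).

Run:
```python
from h import *
f,o=pickle.load(open("w5.pkl","rb"))
R=Ro.from_euler('xyz',o["tool_rot"])
def T(p): return R.apply(np.atleast_2d(p))+o["position"]
for n,p in[("leg outer crown",(.026,0,.003)),("leg outer tip",(.026,0,.071)),("tip c",(.022,0,.075)),("tabtop +x",(.013,0,-.029)),("tabtop -x",(-.013,0,-.029)),("tab base+x",(.013,0,.001))]:
    print(n,proj(f,T(p),o).round(1))
g=cv2.cvtColor(f["frame"],cv2.COLOR_BGR2GRAY)
print(g[155:290:2,252].tolist())
for v in(170,175,180,190,200,220):
    print(v,g[v,240:266].tolist())
```

```text
leg outer crown [[252.6 189.7]]
leg outer tip [[252.3 163.4]]
tip c [[252.3 167.2]]
tabtop +x [[252.9 238.4]]
tabtop -x [[252.8 287.2]]
tab base+x [[252.6 213.1]]
[81, 80, 81, 95, 95, 94, 94, 94, 94, 94, 94, 94, 95, 95, 120, 138, 140, 140, 140, 141, 140, 140, 141, 141, 142, 152, 157, 145, 120, 106, 107, 108, 107, 107, 108, 108, 108, 107, 107, 125, 158, 157, 156, 157, 157, 156, 157, 156, 154, 155, 157, 157, 158, 156, 152, 125, 89, 81, 85, 91, 97, 100, 99, 98, 93, 99, 109, 112]
170 [112, 112, 111, 112, 113, 111, 101, 94, 96, 97, 98, 96, 95, 91, 88, 83, 80, 96, 109, 112, 110, 107, 105, 104, 105, 105]
175 [112, 112, 113, 113, 112, 111, 98, 94, 96, 97, 96, 95, 94, 92, 88, 83, 79, 83, 106, 107, 103, 91, 83, 85, 87, 99]
180 [113, 113, 113, 112, 112, 106, 95, 93, 96, 97, 96, 96, 95, 93, 89, 85, 79, 77, 97, 103, 81, 71, 69, 70, 69, 70]
190 [95, 81, 79, 80, 85, 109, 124, 131, 137, 140, 141, 141, 140, 138, 132, 126, 118, 105, 86, 87, 94, 96, 96, 89, 83, 82]
200 [186, 186, 186, 185, 165, 127, 123, 132, 138, 141, 142, 142, 141, 137, 133, 127, 119, 107, 109, 175, 187, 187, 186, 186, 186, 186]
220 [186, 182, 142, 111, 106, 107, 107, 106, 106, 107, 107, 107, 107, 108, 108, 107, 107, 106, 106, 101, 99, 134, 177, 186, 185, 180]
```

Run:
```python
from h import *
from workcell import bot
go(bot.observe(),.6417,.0077,.20,-.106)
```

```text
shift [36.3   9.83  2.41] turn [ 0.45 -0.25 87.27]
```

servo_tool --pt "0.5 2 0.5 0 0 0 5" --pt "0.5 6 1.6 0 0 0 13" --pt "0.5 10 2.7 0 0 0 21" --pt "0.5 14 3.8 0 0 0 29" --pt "0.5 18 4.9 0 0 0 37" --pt "0.5 22 6 0 0 0 45" --pt "0.5 26 7 0 0 0 53" --pt "0.5 30 8.1 0 0 0 61" --pt "0.5 33 9 0 0 0 69" --pt "0.5 35 9.5 0 0 0 77"

```text
clock: 11.9
position: [0.6355, 0.0001, 0.2174]
tool_rot: [-3.141, -0.002, 0.071]
force: [0.4, 0.1, 0.1]
grip_width: 0.009
finger_force: 59.6
```

Run:
```python
from h import *
from workcell import bot
o=bot.observe();print(o["position"],o["tool_rot"],o["qpos"],o["grip_width"])
go(o,.6417,.0077,.20,-.106)
```

```text
[6.35509069e-01 5.26046913e-05 2.17424381e-01] [-3.14114554e+00 -1.74351235e-03  7.10257631e-02] [-0.59470865  0.70012333  0.82573121  1.61516045 -0.5678099   1.07975225
 -1.11095653] 0.00896183162868917
shift [ 0.67 -0.72  1.74] turn [-0.03 -0.1  10.14]
```

servo_tool --pt "0.5 0.3 -0.4 0.5 0 0 4" --pt "0.5 0.6 -0.7 1.2 0 0 8" --pt "0.5 0.7 -0.7 1.7 0 -0.1 10.1" --pt "0.5 0.7 -0.7 1.7 0 -0.1 10.1" --pt "0.5 0.7 -0.7 1.7 0 -0.1 10.1" --pt "0.5 0.7 -0.7 1.7 0 -0.1 10.1"

```text
clock: 12.5
position: [0.6414, 0.0041, 0.2008]
tool_rot: [-3.141, -0.0, -0.102]
force: [-0.4, -0.3, -0.9]
grip_width: 0.0089
finger_force: 59.6
```

Run:
```python
from h import *
from workcell import bot
f,o=snap("wrist","w6",bot,2,(130,70,390,270));print(o["position"],o["tool_rot"],o["qpos"])
```

```text
[0.64136596 0.00408964 0.20079514] [-3.14148224e+00 -4.84267267e-04 -1.01576207e-01] [-0.60814779  0.74429901  0.85405754  1.61402864 -0.62016875  1.0737981
 -1.25150029]
```

View pics/w6.png

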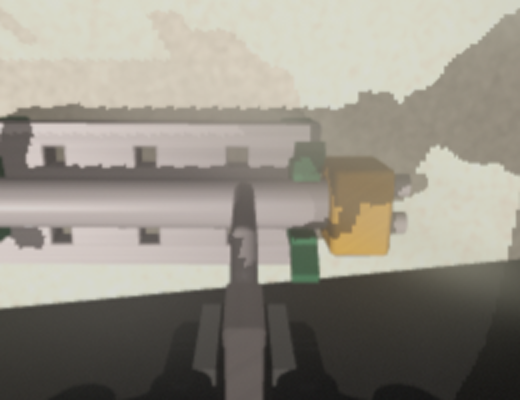

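The near-row holes are at full-frame (157,148), (203,148) and (248,148), and the held leg tip is near column 252.

Run:
```python
from h import *
from workcell import bot
f,o=pickle.load(open("w6.pkl","rb"))
h=holes(f,[(157,148),(203,148),(248.5,148)],rad=7);print(h.round(1).tolist())
R=Ro.from_euler('xyz',o["tool_rot"])
P=p2w(f,h,.04,o);print("holes in tool",R.inv().apply(P-o["position"]).round(4).tolist())
a,c,r=fit2d(np.array([(22,50),(22,0),(22,-50)])/1e3,P[:,:2]);print(a,c,(r*1e3).round(1).tolist())
g=cv2.cvtColor(f["frame"],cv2.COLOR_BGR2GRAY)
for v in(163,166,170,175,180,190,200):print(v,g[v,240:264].tolist())
print(g[155:200,252].tolist())
def T(p): return R.apply(np.atleast_2d(p))+o["position"]
print(proj(f,T([(.022,0,.075),(.026,0,.071),(.022,-.0,.06)]),o))
oo=bot.observe();print(oo["position"],oo["tool_rot"])
```

```text
[[155.6, 150.2], [200.6, 153.1], [234.5, 159.0]]
holes in tool [[0.0216, -0.1047, 0.1608], [0.0182, -0.0556, 0.1608], [0.0117, -0.0184, 0.1608]]
-0.21551312535699255 [0.64306092 0.06632837] [[-1.7, -4.3], [0.7, -4.1], [1.1, 8.4]]
163 [131, 131, 131, 131, 130, 131, 130, 124, 113, 106, 103, 103, 103, 104, 105, 109, 123, 131, 133, 133, 133, 133, 134, 133]
166 [152, 152, 152, 152, 152, 151, 143, 120, 107, 102, 99, 99, 99, 98, 99, 101, 109, 142, 151, 151, 152, 151, 151, 151]
170 [175, 175, 174, 174, 174, 172, 150, 117, 100, 95, 93, 94, 95, 95, 94, 95, 104, 143, 167, 171, 172, 171, 171, 171]
175 [184, 184, 183, 183, 183, 178, 126, 92, 90, 90, 90, 90, 90, 90, 90, 89, 95, 122, 171, 180, 180, 180, 180, 179]
180 [175, 174, 175, 174, 173, 154, 109, 88, 87, 88, 89, 88, 88, 87, 87, 87, 88, 103, 158, 172, 174, 174, 174, 174]
190 [181, 180, 170, 137, 101, 90, 91, 93, 95, 96, 101, 131, 137, 134, 129, 124, 116, 109, 126, 169, 177, 178, 178, 178]
200 [185, 185, 185, 185, 179, 125, 94, 92, 95, 95, 95, 97, 111, 127, 127, 120, 107, 101, 113, 169, 180, 181, 180, 180]
[120, 118, 117, 114, 112, 111, 110, 105, 103, 101, 100, 99, 98, 96, 95, 95, 93, 93, 92, 91, 90, 89, 89, 88, 88, 88, 88, 91, 103, 119, 132, 139, 138, 136, 133, 137, 137, 137, 138, 138, 138, 138, 137, 127, 106]
[[250.91350218 167.40165104]
 [250.89322495 163.56631567]
 [250.85519963 171.92278095]]
[0.64136559 0.00413621 0.20077235] [-3.14140436e+00 -4.88764991e-04 -1.01802632e-01]
```

Run:
```python
from h import *
from workcell import bot
f,o=pickle.load(open("w6.pkl","rb"))
g=cv2.cvtColor(f["frame"],cv2.COLOR_BGR2GRAY)
print(g[145:152,150:166].mean(0).round().tolist());print(g[145:152,196:212].mean(0).round().tolist());print(g[145:152,240:256].mean(0).round().tolist())
print(g[140:158,154:160].mean(1).round().tolist());print(g[140:158,200:206].mean(1).round().tolist());print(g[140:158,246:252].mean(1).round().tolist())
```

```text
[194.0, 155.0, 106.0, 81.0, 77.0, 77.0, 78.0, 83.0, 104.0, 111.0, 112.0, 117.0, 152.0, 191.0, 200.0, 200.0]
[178.0, 139.0, 102.0, 90.0, 94.0, 114.0, 120.0, 120.0, 120.0, 120.0, 121.0, 128.0, 161.0, 180.0, 183.0, 183.0]
[172.0, 171.0, 162.0, 138.0, 133.0, 134.0, 135.0, 135.0, 134.0, 134.0, 135.0, 135.0, 136.0, 138.0, 159.0, 167.0]
[198.0, 195.0, 174.0, 124.0, 95.0, 91.0, 91.0, 90.0, 90.0, 89.0, 86.0, 82.0, 84.0, 88.0, 94.0, 96.0, 96.0, 95.0]
[188.0, 188.0, 177.0, 142.0, 123.0, 120.0, 120.0, 121.0, 120.0, 117.0, 110.0, 95.0, 93.0, 96.0, 101.0, 103.0, 102.0, 102.0]
[178.0, 178.0, 171.0, 154.0, 140.0, 139.0, 138.0, 138.0, 137.0, 136.0, 132.0, 121.0, 117.0, 117.0, 119.0, 119.0, 117.0, 116.0]
```

Run:
```python
from h import *
from workcell import bot
f,o=pickle.load(open("w6.pkl","rb"))
h=np.array([(156.8,147.8),(202.6,147.9),(248.2,148)])
R=Ro.from_euler('xyz',o["tool_rot"])
P=p2w(f,h,.04,o);print("holes in tool",R.inv().apply(P-o["position"]).round(4).tolist())
a,c,r=fit2d(np.array([(22,50),(22,0),(22,-50)])/1e3,P[:,:2]);print(a,c,(r*1e3).round(1).tolist())
# near leg tip: column from rows 163-170 , front edge row ~161.5
z=o["position"][2]-.071
t=p2w(f,[(251.8,161.3)],z,o);print("leg outer edge in tool",R.inv().apply(t-o["position"]).round(4))
t=p2w(f,[(251.9,168)],z,o);print("leg in tool",R.inv().apply(t-o["position"]).round(4))
print((p2w(f,[(248.2,142.7),(248.2,153)],.04,o)))
```

```text
holes in tool [[0.0242, -0.1032, 0.1608], [0.024, -0.0531, 0.1608], [0.0239, -0.0032, 0.1608]]
-0.10441235960851794 [0.6488439  0.05683297] [[0.0, 0.0], [-0.0, -0.1], [0.0, 0.1]]
leg outer edge in tool [[0.0278 0.0007 0.071 ]]
leg in tool [[0.0224 0.0008 0.071 ]]
[[0.67127453 0.00426644 0.04      ]
 [0.66003932 0.00545485 0.04      ]]
```

servo_tool --pt "0.5 0 -0.3 1 0 0 0" --pt "0.5 0 -0.4 3 0 0 0.2" --pt "0.5 0 -0.4 5 0 0 0.2" --pt "0.5 0 -0.4 6.5 0 0 0.2" --pt "0.5 0 -0.4 7.3 0 0 0.2" --pt "0.5 0 -0.4 7.6 0 0 0.2" --pt "0.5 0 -0.4 7.6 0 0 0.2" --pt "0.5 0 -0.4 7.6 0 0 0.2" --pt "0.5 0 -0.4 7.6 0 0 0.2"

```text
clock: 13.45
position: [0.6421, 0.0085, 0.125]
tool_rot: [-3.141, -0.001, -0.106]
force: [-0.9, 0.6, -0.5]
grip_width: 0.0092
finger_force: 59.6
```

Run:
```python
from h import *
from workcell import bot
f,o=snap("wrist","w7",bot,3,(170,110,330,220));print(o["position"],o["tool_rot"],o["qd"].round(3),o["force"])
```

```text
[0.6420814  0.00846641 0.12496118] [-3.14148511e+00 -9.41093423e-04 -1.05555056e-01] [-0.     0.001  0.     0.002 -0.003 -0.002  0.002] [-0.89471401  0.57671895 -0.46107182]
```

View pics/w7.png

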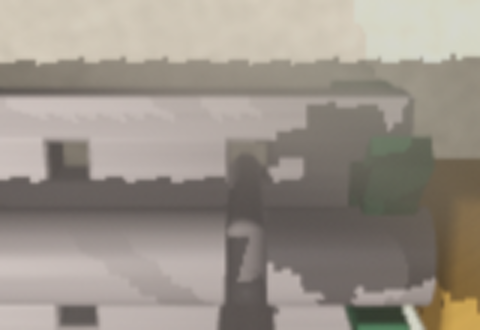

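The leg (crop column 246) lines up with the hole (227–267), so I'll insert it.

servo_tool --pt "0.5 0 0 0.5 0 0 0" --pt "0.5 0 0 1 0 0 0" --pt "0.5 0 0 1.4 0 0 0" --pt "0.5 0 0 1.7 0 0 0" --pt "0.5 0 0 2 0 0 0" --pt "0.5 0 0 2 0 0 0"

```text
clock: 14.1
position: [0.6416, 0.0084, 0.1038]
tool_rot: [3.141, 0.001, -0.106]
force: [1.1, 0.4, -1.5]
grip_width: 0.009
finger_force: 59.6
```

servo_tool --pt "0.5 0 0 0.5 0 0 0" --pt "0.5 0 0 1 0 0 0" --pt "0.5 0 0 1.5 0 0 0" --pt "0.5 0 0 1.9 0 0 0" --pt "0.5 0 0 2.1 0 0 0" --pt "0.5 0 0 2.25 0 0 0" --pt "0.5 0 0 2.35 0 0 0" --pt "0.5 0 0 2.35 0 0 0"

```text
clock: 14.9
position: [0.6418, 0.0084, 0.0808]
tool_rot: [3.141, -0.0, -0.106]
force: [0.7, 1.3, -0.6]
grip_width: 0.0089
finger_force: 59.7
```

servo_tool --pt "0.5 0 0 0.1 0 0 0" --pt "0.5 0 0 0.1 0 0 0" --pt "1.5 0 0 0.1 0 0 0" --pt "3 0 0 0.1 0 0 0" --pt "3 0 0 0 0 0 0" --pt "3 0 0 0 0 0 0" --pt "3 0 0 -1 0 0 0" --pt "3 0 0 -4 0 0 0" --pt "3 0 0 -8 0 0 0" --pt "3 0 0 -12 0 0 0"

```text
clock: 15.9
position: [0.6414, 0.0082, 0.2027]
tool_rot: [3.141, 0.0, -0.106]
force: [0.6, 1.0, -0.1]
grip_width: 0.0302
finger_force: 0.0
```

Run:
```python
from h import *
from workcell import bot
f,o=snap("top","t8",bot,3,(180,110,430,280));o=bot.observe();print(o["position"],o["tool_rot"],o["qpos"])
g,o=snap("wrist","w8",bot)
a=g["frame"][80:280,130:390]
b=f["frame"][120:280,270:430]
cv2.imwrite("pics/m8.png",np.hstack([cv2.resize(a,(520,400)),cv2.resize(b,(270,400)) if 0 else cv2.resize(b,(280,280)).repeat(1,0) if 0 else cv2.copyMakeBorder(cv2.resize(b,(270,270)),0,130,0,0,0)]))
go(o,.51,-.36,.22,1.42)
```

```text
[0.64373884 0.00738711 0.20928336] [-3.14113141 -0.00681311 -0.1065614 ] [-0.61774543  0.73746225  0.86357751  1.60522417 -0.61709846  1.08407529
 -1.26501115]
shift [-9.38 37.95 -1.15] turn [  0.28  -0.33 -87.47]
```

View pics/m8.png

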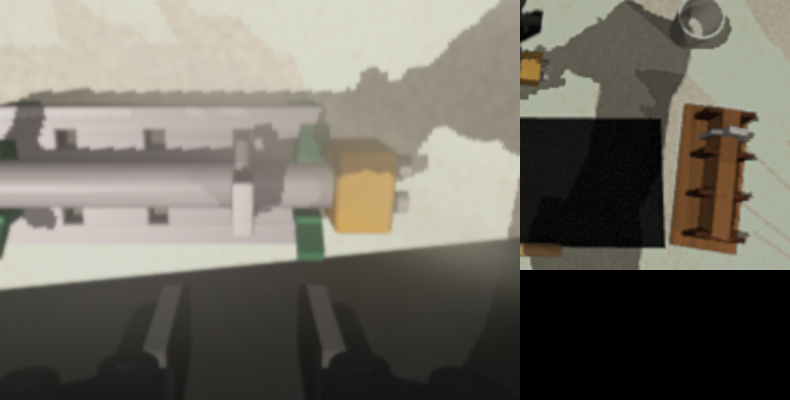

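The first U-bolt is seated, and the second is still in its bay. Now back to the rack for it.

servo_tool --pt "3 -0.5 2 0 0 0 -4" --pt "3 -1.5 6 0 0 0 -12" --pt "3 -2.5 10 0 0 0 -20" --pt "3 -3.5 14 0 0 0 -28" --pt "3 -4.5 18 0 0 0 -36" --pt "3 -5.5 22 -0.5 0 0 -44" --pt "3 -6.5 26 -0.5 0 0 -52" --pt "3 -7.5 30 -1 0 0 -60" --pt "3 -8.5 34 -1 0 0 -68" --pt "3 -9 36.5 -1.2 0 0 -76"

```text
clock: 17.0
position: [0.5117, -0.3482, 0.2136]
tool_rot: [3.141, 0.001, 1.223]
force: [-0.1, -0.1, -0.8]
grip_width: 0.03
finger_force: 0.0
```

Run:
```python
from h import *
from workcell import bot
o=bot.observe();print(o["position"],o["tool_rot"])
go(o,.535,-.355,.22,1.42)
f,o=pickle.load(open("w5.pkl","rb"))
hsv=cv2.cvtColor(f["frame"],cv2.COLOR_BGR2HSV)
m=((hsv[...,1]<60)&(hsv[...,2]>120)).astype(np.uint8)
print("\n".join("".join(".#"[x] for x in r) for r in m[135:200:2,285:325]))
```

```text
[ 0.51173274 -0.3482346   0.21356763] [3.14124536e+00 1.36839566e-03 1.22347610e+00]
shift [ 0.15  2.42 -0.64] turn [ 1.000e-02  8.000e-02 -1.126e+01]
........................................
........................................
.........##.............................
............#...........................
...............#........................
...............###......................
..............#######...................
..............########..................
..............########..................
..............########..................
...............#######..................
...............#######..................
...............#######..................
...............########.................
................#########...............
.................##########.............
.................############...........
.................#############..........
.................############...........
................#############...........
................#############...........
................#############...........
.................############...........
................############............
................#############...........
................#############...........
................############............
...........##...############............
...........##...###########.............
............##..###########.............
#####################################...
######################################..
########################################
```

servo_tool --pt "4 0.1 1 0 0 0 -4" --pt "4 0.2 2 -0.4 0 0 -8" --pt "4 0.2 2.4 -0.6 0 0 -11.3" --pt "4 0.2 2.4 -0.6 0 0 -11.3" --pt "4 0.2 2.4 -0.6 0 0 -11.3" --pt "4 0.2 2.4 -0.6 0 0 -11.3"

```text
clock: 17.6
position: [0.5366, -0.3513, 0.2189]
tool_rot: [-3.141, 0.0, 1.416]
force: [0.2, 1.2, -0.5]
grip_width: 0.0398
finger_force: 0.0
```

Run:
```python
from h import *
from workcell import bot
f,o=pickle.load(open("w5.pkl","rb"));print(p2w(f,[(307.8,179.5)],.116,o))
f,o=snap("wrist","w9",bot);print(o["position"],o["tool_rot"])
c=proj(f,[.5385,-.34,.116],o)[0];print(c)
hsv=cv2.cvtColor(f["frame"],cv2.COLOR_BGR2HSV)
m=((hsv[...,1]<60)&(hsv[...,2]>120)).astype(np.uint8)
u,v=c.round().astype(int);print(u-20,v-34)
print("\n".join("".join(".#"[x] for x in r) for r in m[v-34:v+28:2,u-20:u+20]))
go(o,.5385,-.34,.086,1.42)
```

```text
[[ 0.53897371 -0.33892971  0.116     ]]
[ 0.53659088 -0.35128295  0.21886261] [-3.14128514e+00  2.18099322e-04  1.41631851e+00]
[252.37665971 171.6571453 ]
232 138
..................######................
..................#######...............
.................########...............
.................#######................
.................#######................
.................#######................
.................#######................
.................########...............
................#########...............
................##########..............
...............###########..............
...............###########..............
...............###########..............
...............###########..............
...............###########..............
...............###########..............
...............##########...............
...............##########...............
..............###########...............
..............###########...............
..............###########...............
..............###########...............
..............###########...............
................#######.................
........................................
###............#############..#####.####
########################################
########################################
########################################
############.###########################
##########...###########################
shift [ 1.15  0.02 13.29] turn [-0.02  0.01 -0.21]
```

servo_tool --pt "4 0.6 0 2 0 0 1" --pt "4 1.2 0.05 5 0 0 2.5" --pt "4 1.3 0.05 8 0 0 2.5" --pt "4 1.3 0.05 10 0 0 2.5" --pt "4 1.3 0.05 11.5 0 0 2.5" --pt "4 1.3 0.05 12.5 0 0 2.5" --pt "4 1.3 0.05 13.2 0 0 2.5" --pt "4 1.3 0.05 13.2 0 0 2.5"

```text
clock: 18.45
position: [0.5393, -0.3386, 0.0865]
tool_rot: [-3.141, 0.0, 1.374]
force: [-0.6, -0.7, -0.1]
grip_width: 0.0401
finger_force: 0.0
```

servo_tool --pt "0.5 0 0 0 0 0 0" --pt "0.5 0 0 0 0 0 0" --pt "0.5 0 0 0 0 0 0" --pt "0.5 0 0 0 0 0 0" --pt "0.5 0 0 0 0 0 0" --pt "0.5 0 0 -1 0 0 0" --pt "0.5 0 0 -3 0 0 0" --pt "0.5 0 0 -6 0 0 0" --pt "0.5 0 0 -10 0 0 0" --pt "0.5 0 0 -13 0 0 0" --force 60

```text
clock: 19.45
position: [0.5395, -0.3388, 0.2198]
tool_rot: [3.14, 0.001, 1.374]
force: [0.6, -0.5, -0.8]
grip_width: 0.0089
finger_force: 59.7
```

Run:
```python
from h import *
from workcell import bot
f,o=snap("wrist","w10",bot);print(o["position"],o["tool_rot"],o["grip_width"],o["qpos"])
g=cv2.cvtColor(f["frame"],cv2.COLOR_BGR2GRAY)
print(g[150:245:2,252].tolist())
# station2 target
c=np.array([.6490,.0569]);a=-.105;s=c+.05*np.array([-np.sin(a),np.cos(a)]);t=s-.002*np.array([np.cos(a),np.sin(a)]);print(s,t)
go(o,*t,.20,a)
```

```text
[ 0.53947859 -0.33884126  0.21975302] [3.14019101e+00 6.37266001e-04 1.37401008e+00] 0.008853777937151894 [ 0.17011992  0.59554618  0.46136011  1.59755666 -0.29780571  1.01739187
  0.52330933]
[114, 100, 92, 92, 90, 88, 87, 100, 100, 99, 99, 99, 98, 98, 98, 98, 98, 98, 107, 136, 145, 145, 145, 146, 146, 146, 146, 146, 145, 146, 160, 155, 141, 113, 111, 112, 112, 112, 112, 112, 111, 112, 111, 111, 131, 163, 162, 162]
[0.65424036 0.10662463] [0.65225137 0.10683424]
shift [45.91  2.34  1.95] turn [ 9.000e-02 -3.000e-02  8.474e+01]
```

servo_tool --pt "0.5 2 0.1 0 0 0 5" --pt "0.5 6 0.3 0 0 0 13" --pt "0.5 10.5 0.5 0 0 0 21" --pt "0.5 15 0.8 0 0 0 29" --pt "0.5 19.5 1 0 0 0 37" --pt "0.5 24 1.2 0 0 0 45" --pt "0.5 28.5 1.4 0 0 0 53" --pt "0.5 33 1.7 0 0 0 61" --pt "0.5 37.5 1.9 0 0 0 69" --pt "0.5 42 2.1 0 0 0 77"

```text
clock: 20.5
position: [0.6422, 0.0714, 0.2174]
tool_rot: [-3.141, -0.0, 0.025]
force: [1.2, -0.6, -0.6]
grip_width: 0.0093
finger_force: 59.8
```

Run:
```python
from h import *
from workcell import bot
o=bot.observe();print(o["position"],o["tool_rot"],o["qpos"],o["grip_width"])
go(o,.6545,.1077,.20,-.106)
```

```text
[0.64215242 0.07141754 0.21736711] [-3.14128719e+00 -4.08848159e-04  2.50456847e-02] [-0.69230835  0.71698838  0.82100825  1.58344174 -0.57180262  1.09552682
 -1.27142153] 0.009283054400212877
shift [ 1.32 -3.6   1.74] turn [-0.02 -0.02  7.51]
```

servo_tool --pt "0.5 0.6 -1.5 0.5 0 0 3" --pt "0.5 1.2 -3 1.2 0 0 6" --pt "0.5 1.3 -3.6 1.7 0 0 7.5" --pt "0.5 1.3 -3.6 1.7 0 0 7.5" --pt "0.5 1.3 -3.6 1.7 0 0 7.5" --pt "0.5 1.3 -3.6 1.7 0 0 7.5"

```text
clock: 21.1
position: [0.6539, 0.1044, 0.2004]
tool_rot: [3.142, -0.001, -0.101]
force: [-0.6, -0.2, -0.9]
grip_width: 0.0089
finger_force: 59.8
```

Run:
```python
from h import *
from workcell import bot
f,o=snap("wrist","w11",bot);print(o["position"],o["tool_rot"])
go(o,.6545,.1077,.125,-.106)
a=-.105;c=np.array([.6490,.0569]);R2=np.array([[np.cos(a),-np.sin(a)],[np.sin(a),np.cos(a)]])
for y in(.05,0):
    u,v=proj(f,[*(R2@[.022,y]+c),.04],o)[0];print("pred",u,v)
g=cv2.cvtColor(f["frame"],cv2.COLOR_BGR2GRAY)
u,v=map(int,proj(f,[*(R2@[.022,.05]+c),.04],o)[0].round())
print(u-12,g[v-3:v+4,u-12:u+13].mean(0).round().astype(int).tolist());print(v-14,g[v-14:v+14,u-2:u+3].mean(1).round().astype(int).tolist())
for r in(164,167,170,175):print(r,g[r,240:264].tolist())
print(g[155:195,252].tolist())
```

```text
[0.65392978 0.10441237 0.2004021 ] [ 3.14157855e+00 -5.21137619e-04 -1.01039741e-01]
shift [ 0.02 -0.33  7.54] turn [ 0.   -0.03  0.28]
pred 249.1768503404649 149.76254280431556
pred 294.897479140451 149.93908935520037
237 [169, 172, 173, 172, 172, 171, 163, 137, 130, 131, 131, 131, 132, 133, 133, 133, 133, 137, 159, 167, 169, 169, 168, 167, 167]
136 [189, 188, 183, 179, 177, 177, 178, 178, 168, 149, 139, 138, 138, 137, 136, 133, 125, 116, 114, 114, 117, 116, 116, 114, 110, 108, 112, 118]
164 [124, 125, 125, 125, 126, 126, 126, 126, 122, 117, 110, 109, 112, 112, 120, 126, 127, 128, 128, 129, 129, 129, 129, 129]
167 [147, 147, 147, 147, 147, 146, 139, 117, 104, 99, 97, 98, 98, 98, 99, 106, 133, 145, 147, 147, 147, 147, 147, 147]
170 [164, 163, 163, 163, 163, 160, 135, 111, 101, 96, 95, 95, 95, 95, 96, 99, 119, 155, 161, 162, 162, 162, 162, 162]
175 [185, 185, 184, 184, 184, 179, 131, 96, 90, 90, 91, 91, 91, 91, 91, 92, 108, 165, 180, 181, 181, 181, 181, 180]
[116, 118, 118, 117, 116, 113, 109, 114, 117, 112, 101, 99, 98, 97, 96, 95, 94, 93, 92, 91, 91, 90, 90, 89, 89, 89, 89, 89, 88, 88, 89, 91, 99, 113, 115, 103, 101, 102, 113, 131]
```

servo_tool --pt "0.5 0 -0.3 1 0 0 0" --pt "0.5 0.04 -0.3 3 0 0 0.3" --pt "0.5 0.04 -0.3 5 0 0 0.3" --pt "0.5 0.04 -0.3 6.5 0 0 0.3" --pt "0.5 0.04 -0.3 7.3 0 0 0.3" --pt "0.5 0.04 -0.3 7.6 0 0 0.3" --pt "0.5 0.04 -0.3 7.6 0 0 0.3" --pt "0.5 0.04 -0.3 7.6 0 0 0.3" --pt "0.5 0.04 -0.3 7.6 0 0 0.3"

```text
clock: 22.05
position: [0.655, 0.1086, 0.1245]
tool_rot: [-3.141, -0.001, -0.106]
force: [0.4, 0.0, -0.7]
grip_width: 0.0087
finger_force: 59.8
```

servo_tool --pt "0.5 0 0 0.5 0 0 0" --pt "0.5 0 0 1 0 0 0" --pt "0.5 0 0 1.3 0 0 0" --pt "0.5 0 0 1.5 0 0 0" --pt "0.5 0 0 1.5 0 0 0"

```text
clock: 22.55
position: [0.6545, 0.1084, 0.1084]
tool_rot: [3.141, 0.0, -0.106]
force: [-0.3, -1.3, -1.1]
grip_width: 0.009
finger_force: 59.8
```

Both tips are in the holes with no resistance, so I'll lower the U-bolt home.

servo_tool --pt "0.5 0 0 0.5 0 0 0" --pt "0.5 0 0 1 0 0 0" --pt "0.5 0 0 1.5 0 0 0" --pt "0.5 0 0 2 0 0 0" --pt "0.5 0 0 2.4 0 0 0" --pt "0.5 0 0 2.7 0 0 0" --pt "0.5 0 0 2.8 0 0 0" --pt "0.5 0 0 2.8 0 0 0"

```text
clock: 23.35
position: [0.6546, 0.1085, 0.0807]
tool_rot: [3.141, 0.0, -0.106]
force: [-0.6, -2.2, -1.0]
grip_width: 0.0092
finger_force: 59.6
```

servo_tool --pt "0.5 0 0 0.1 0 0 0" --pt "0.5 0 0 0.1 0 0 0" --pt "1.5 0 0 0.1 0 0 0" --pt "3 0 0 0.1 0 0 0" --pt "3 0 0 0 0 0 0" --pt "3 0 0 0 0 0 0" --pt "3 0 0 -1 0 0 0" --pt "3 0 0 -4 0 0 0" --pt "3 0 0 -8 0 0 0" --pt "3 0 0 -12 0 0 0"

```text
clock: 24.35
position: [0.6544, 0.1083, 0.2028]
tool_rot: [3.141, 0.0, -0.106]
force: [1.1, 1.6, 1.3]
grip_width: 0.0299
finger_force: 0.0
```

Run:
```python
from h import *
from workcell import bot
o=bot.observe();print(o["position"],o["tool_rot"],o["qpos"])
go(o,.55,.27,.22,1.1)
```

```text
[0.65440598 0.10833417 0.20276316] [ 3.14104857e+00  1.29551612e-04 -1.06101651e-01] [-0.73758297  0.77231088  0.84045192  1.54692965 -0.61997639  1.10599791
 -1.43000291]
shift [-12.09 -14.97  -1.73] turn [ 2.00e-02  3.00e-02 -6.91e+01]
```

servo_tool --pt "4 -1 -1.5 -0.5 0 0 -6" --pt "4 -2.5 -3 -1 0 0 -14" --pt "4 -4 -5 -1.5 0 0 -22" --pt "4 -5.5 -7 -1.7 0 0 -30" --pt "4 -7 -9 -1.7 0 0 -38" --pt "4 -8.5 -11 -1.7 0 0 -46" --pt "4 -10 -13 -1.7 0 0 -54" --pt "4 -12 -15 -1.7 0 0 -62" --pt "4 -12 -15 -1.7 0 0 -69" --pt "4 -12 -15 -1.7 0 0 -69"

```text
clock: 25.35
position: [0.551, 0.2708, 0.2186]
tool_rot: [3.141, -0.001, 1.102]
force: [-0.5, -0.2, -0.3]
grip_width: 0.04
finger_force: 0.0
```

servo_tool --pt "4 0 0 0 0 0 0" --pt "4 0 0 0 0 0 0"

```text
clock: 25.55
position: [0.5516, 0.2696, 0.218]
tool_rot: [3.141, 0.0, 1.094]
force: [0.8, 0.3, 0.6]
grip_width: 0.0399
finger_force: 0.0
```

Run:
```python
from h import *
from workcell import bot
g,_=snap("top","t12",bot)
f,o=snap("wrist","w12",bot);print(o["position"],o["tool_rot"],o["qpos"])
d=proj(f,[.55,.294,.086],o)[0];print(d)
u,v=d.round().astype(int);x0,y0=np.clip([u-90,v-90],0,[332,204])
print("crop",x0,y0)
a=cv2.resize(f["frame"][y0:y0+180,x0:x0+180],(540,540),interpolation=cv2.INTER_CUBIC)
b=cv2.resize(g["frame"][120:200,185:285],(250,200),interpolation=cv2.INTER_CUBIC)
im=np.zeros((540,790,3),np.uint8);im[:,:540]=a;im[:200,540:]=b;cv2.imwrite("pics/m12.png",im)
```

```text
[0.55147827 0.26972815 0.21785833] [3.14120246e+00 3.76158354e-04 1.09517481e+00] [-0.92776492  0.58368827  0.57099419  1.66660603 -0.36148194  0.99866948
 -0.70940349]
[239.36135748 155.30551081]
crop 149 65
```

View pics/m12.png

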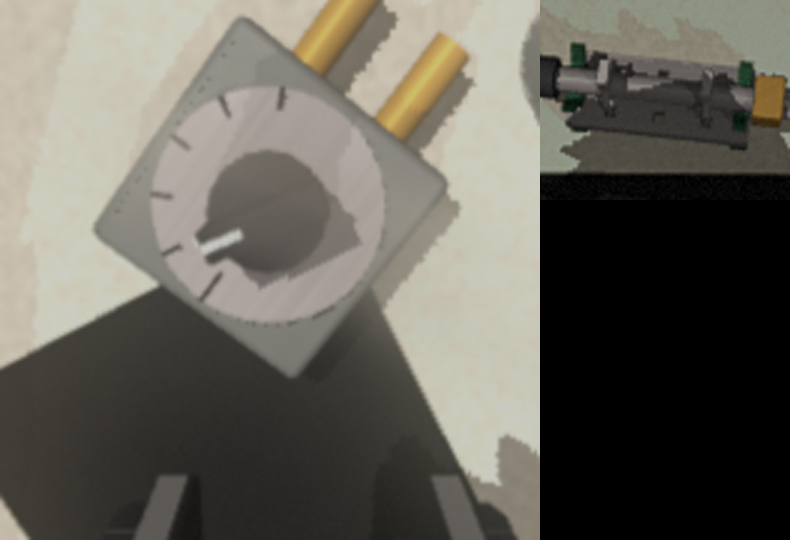

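The dial pointer (white line, crop (200,246) to (241,234)) is on the first mark clockwise from the long stop mark (211,287). The top inset shows both U-bolts over the barrel.

Run:
```python
from h import *
from workcell import bot
f,o=pickle.load(open("w12.pkl","rb"))
W=lambda p,z:p2w(f,np.array(p)/3+[149,65],z,o)[:,:2]
c=W([(240,15),(445,185),(293,377),(95,230)],.04);print("corners",c.round(4).tolist(),c.mean(0))
d=np.deg2rad(0);v=c[[1]]-c[[0]];print("edges",[round(np.linalg.norm(c[i]-c[i-1]),4) for i in range(4)])
circ=W([(152,204),(385,204),(268,86),(268,323)],.042);print("disc",circ.mean(0))
C=c.mean(0);m=W([(211,287),(172,249),(161,195),(181,143),(224,107),(282,98)],.042)
# fit centre: directions spaced -30deg
from scipy.optimize import least_squares
def r(p):
    a=p[2]-np.arange(6)*np.pi/6;D=m-p[:2];return D[:,0]*np.sin(a)-D[:,1]*np.cos(a)
s=least_squares(r,[*C,-2]);print(s.x,(s.fun*1e3).round(1),np.rad2deg(s.x[2]))
t=W([(200,247),(241,234)],.086);C=s.x[:2]
print("pointer pts",t,"line angle",np.rad2deg(np.arctan2(*(t[0]-t[1])[::-1])),"radial",np.rad2deg(np.arctan2(*(t[0]-C)[::-1])),np.linalg.norm(t[0]-C))
```

```text
corners [[0.5777, 0.3739], [0.6179, 0.2862], [0.5319, 0.2451], [0.4919, 0.3321]] [0.55483413 0.30932279]
edges [np.float64(0.0955), np.float64(0.0964), np.float64(0.0953), np.float64(0.0958)]
disc [0.55508904 0.30971999]
[ 0.55453071  0.30874859 -2.70262344] [-0.3  0.3  0.1 -0.1 -0.3  0.2] -154.848916837926
pointer pts [[0.53293346 0.31177199]
 [0.54698094 0.30933795]] line angle 170.16978941881385 radial 172.03092415525853 0.02180784455020634
```

Run:
```python
from h import *
from workcell import bot
o=bot.observe()
print(Ro.from_euler('xyz',o["tool_rot"]).inv().apply(np.array([.5548,.309,.12])-o["position"])*100)
```

```text
[ 3.64007966 -1.48684391  9.77398728]
```

servo_tool --pt "4 0.5 -0.2 0.5 0 0 -5" --pt "4 1 -0.5 1 0 0 -13" --pt "4 1.5 -0.8 2 0 0 -21" --pt "4 2 -1 3 0 0 -29" --pt "4 2.5 -1.2 4 0 0 -37" --pt "4 3 -1.4 5 0 0 -45" --pt "4 3.6 -1.5 6 0 0 -53" --pt "4 3.6 -1.5 7 0 0 -61" --pt "4 3.6 -1.5 8 0 0 -69" --pt "4 3.6 -1.5 8 0 0 -77"

```text
clock: 26.65
position: [0.5537, 0.3086, 0.1362]
tool_rot: [-3.139, -0.0, 2.446]
force: [0.2, -0.2, -0.2]
grip_width: 0.0403
finger_force: 0.0
```

servo_tool --pt "4 0 0 0 0 0 -8" --pt "4 0 0 0 0 0 -16" --pt "4 0 0 0 0 0 -24" --pt "4 0 0 0 0 0 -32" --pt "4 0 0 0 0 0 -35.5" --pt "4 0 0 0 0 0 -35.5" --pt "4 0 0 0 0 0 -35.5"

```text
clock: 27.35
position: [0.5543, 0.3089, 0.1376]
tool_rot: [-3.141, -0.0, 3.059]
force: [0.7, -0.4, 0.0]
grip_width: 0.04
finger_force: 0.0
```

Run:
```python
from h import *
from workcell import bot
o=bot.observe();print(o["position"],o["tool_rot"],o["qpos"])
go(o,.5548,.309,.061,np.deg2rad(175.4))
```

```text
[0.55426578 0.3089193  0.13759358] [-3.14111020e+00 -1.82743791e-04  3.05869335e+00] [-0.60617541  0.64196715  0.00636316  1.65466793 -0.00474656  0.84541936
  0.88996866]
shift [-0.05  0.02  7.66] turn [-0.03 -0.01 -0.15]
```

servo_tool --pt "4 0 0 2 0 0 0" --pt "4 0 0 4 0 0 0" --pt "4 0 0 5.5 0 0 0" --pt "4 0 0 6.5 0 0 0" --pt "4 0 0 7.2 0 0 0" --pt "4 0 0 7.6 0 0 0" --pt "4 0 0 7.6 0 0 0"

```text
clock: 28.05
position: [0.5541, 0.3093, 0.0616]
tool_rot: [-3.141, -0.0, 3.062]
force: [-0.6, 0.7, -1.0]
grip_width: 0.0401
finger_force: 0.0
```

servo_tool --pt "0.5 0 0 0 0 0 0" --pt "0.5 0 0 0 0 0 0" --pt "0.5 0 0 0 0 0 0" --pt "0.5 0 0 0 0 0 0" --pt "0.5 0 0 0 0 0 0" --pt "0.5 0 0 0 0 0 0" --force 40

```text
clock: 28.65
position: [0.5545, 0.3101, 0.0625]
tool_rot: [3.14, 0.001, 3.062]
force: [-0.7, 3.6, 6.9]
grip_width: 0.0109
finger_force: 42.4
```

servo_tool --pt "0.5 0 0 0 0 0 -5" --pt "0.5 0 0 0 0 0 -10" --pt "0.5 0 0 0 0 0 -15" --pt "0.5 0 0 0 0 0 -20" --pt "0.5 0 0 0 0 0 -25" --pt "0.5 0 0 0 0 0 -29" --pt "0.5 0 0 0 0 0 -31" --pt "0.5 0 0 0 0 0 -31" --pt "0.5 0 0 0 0 0 -31"

```text
clock: 29.55
position: [0.5546, 0.3097, 0.0625]
tool_rot: [3.141, 0.001, -2.68]
force: [0.3, 1.5, 7.5]
grip_width: 0.0112
finger_force: 42.6
```

Run:
```python
from workcell import bot
import numpy as np
o=bot.observe();print(np.rad2deg(o["tool_rot"]),o["moment"],o["force"],o["position"],o["grip_width"])
```

```text
[ 1.79982873e+02  8.24156332e-02 -1.53558885e+02] [ 0.44304729 -0.00984734 -0.15949389] [0.32155953 1.52403773 7.4539808 ] [0.55461442 0.30971664 0.06248086] 0.011185584443522549
```

servo_tool --pt "0.5 0 0 0 0 0 -2" --pt "0.5 0 0 0 0 0 -4" --pt "0.5 0 0 0 0 0 -4" --pt "0.5 0 0 0 0 0 -4"

```text
clock: 29.95
position: [0.5546, 0.3097, 0.0625]
tool_rot: [3.141, 0.001, -2.611]
force: [0.6, 3.0, 6.0]
grip_width: 0.0111
finger_force: 50.9
```

Run:
```python
from workcell import bot
import numpy as np
o=bot.observe();print(np.rad2deg(o["tool_rot"]),o["moment"],o["force"],o["position"],o["grip_width"])
```

```text
[ 1.79974678e+02  8.29378149e-02 -1.49626737e+02] [ 0.55325514 -0.00289236 -1.02369935] [0.56243107 2.98033639 6.04438696] [0.55462326 0.30971395 0.06248895] 0.011120023321180816
```

servo_tool --pt "0.5 0 0 0 0 0 6" --pt "0.5 0 0 0 0 0 12" --pt "0.5 0 0 0 0 0 18" --pt "0.5 0 0 0 0 0 24" --pt "0.5 0 0 0 0 0 30" --pt "0.5 0 0 0 0 0 36" --pt "0.5 0 0 0 0 0 42" --pt "0.5 0 0 0 0 0 48" --pt "0.5 0 0 0 0 0 54" --pt "0.5 0 0 0 0 0 60"

```text
clock: 30.95
position: [0.5545, 0.3103, 0.0625]
tool_rot: [3.14, 0.0, 2.622]
force: [0.4, 4.9, 5.0]
grip_width: 0.0112
finger_force: 42.3
```

servo_tool --pt "0.5 0 0 0 0 0 5" --pt "0.5 0 0 0 0 0 10" --pt "0.5 0 0 0 0 0 15" --pt "0.5 0 0 0 0 0 20" --pt "0.5 0 0 0 0 0 25" --pt "0.5 0 0 0 0 0 30" --pt "0.5 0 0 0 0 0 34" --pt "0.5 0 0 0 0 0 34" --pt "0.5 0 0 0 0 0 34"

```text
clock: 31.85
position: [0.5548, 0.3106, 0.0625]
tool_rot: [3.139, -0.001, 2.033]
force: [2.1, 5.9, 4.3]
grip_width: 0.0111
finger_force: 42.2
```

Run:
```python
from workcell import bot
import numpy as np
o=bot.observe();print(np.rad2deg(o["tool_rot"]),o["moment"],o["force"],o["position"],o["grip_width"],o["clock"])
```

```text
[ 1.79864046e+02 -4.54380813e-02  1.16461303e+02] [ 1.20245743 -0.37049714 -0.12034698] [2.13790066 5.92563219 4.28343494] [0.55475177 0.31056063 0.06251117] 0.011086935005479793 31.85
```

Yaw is 116.5°, which puts the dial on the third click within tolerance. I'll release, rise and verify.

servo_tool --pt "1.5 0 0 0 0 0 0" --pt "3 0 0 0 0 0 0" --pt "4 0 0 0 0 0 0" --pt "4 0 0 0 0 0 0" --pt "4 0 0 0 0 0 0" --pt "4 0 0 -1.5 0 0 0" --pt "4 0 0 -5 0 0 0" --pt "4 0 0 -10 0 0 0" --pt "4 0 0 -15 0 0 0" --pt "4 0 0 -17 0 0 0"

```text
clock: 32.85
position: [0.5555, 0.3096, 0.2378]
tool_rot: [3.136, -0.001, 2.032]
force: [-0.2, 0.3, -0.5]
grip_width: 0.0401
finger_force: 0.0
```

servo_tool --pt "4 -2 0 0 0 0 0" --pt "4 -4 0 0 0 0 0" --pt "4 -4 0 0 0 0 0" --pt "4 -4 0 0 0 0 0"

```text
clock: 33.25
position: [0.572, 0.2733, 0.2327]
tool_rot: [3.141, -0.0, 2.031]
force: [-0.5, 1.1, -0.3]
grip_width: 0.0398
finger_force: 0.0
```

Run:
```python
from h import *
from workcell import bot
g,_=snap("scene","s13",bot)
f,o=snap("wrist","w13",bot);print(o["position"],o["tool_rot"],o["force"])
u,v=proj(f,[.5548,.309,.06],o)[0].round().astype(int);x0,y0=np.clip([u-80,v-80],0,[352,224]);print(x0,y0)
a=cv2.resize(f["frame"][y0:y0+160,x0:x0+160],(400,400),interpolation=cv2.INTER_CUBIC)
b=cv2.resize(g["frame"][160:260,250:350],(400,400),interpolation=cv2.INTER_CUBIC)
cv2.imwrite("pics/m13.png",np.hstack([a,b]))
```

```text
[0.57174586 0.27392247 0.23238327] [ 3.14122691e+00 -3.28953367e-04  2.03249002e+00] [-0.1809612   0.33549029  0.40205987]
173 53
```

View pics/m13.png

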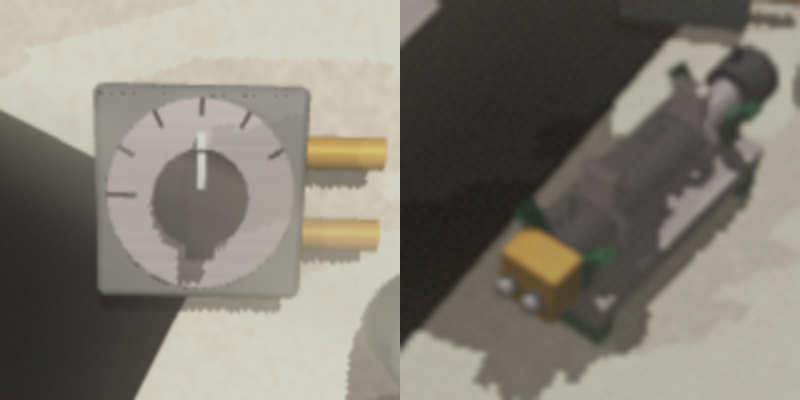

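The pointer is on the third mark after the long stop mark, and the torch and U-bolts are seated. I'm handing the job in.

```bash
python3 -c "
from workcell import bot
print(bot.job_done())"
```

```text
the job is handed in; nothing more can be done
None
```

The job is handed in, but the hand-in gave back no verdict: the torch lies in both saddles, both U-bolts on the rack are home over the barrel, and the dial was turned back to its stop and then three clicks clockwise.

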